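# Hold the next glaze tile in the bench reader

## Robot

A 6-joint arm with a two-finger parallel gripper is mounted at the origin on the work surface; the furniture and walls round the work are solid. World frame = base frame: x ahead of the robot, y to its left, z up, the work surface at z = 0. Lengths are in m, angles in rad, forces in N, time in s.
With the tool pointing down it reaches from about 0.25 to 0.775 m from the base axis. Payload 4 kg.
Tool frame: the origin (TCP) lies midway between the tips of the shut fingers; the grasp point (between the pads) lies 19 mm behind it; z points along the fingers, y is the direction in which the jaws open and shut (so a half turn about z gives the same grasp; the last joint's range is limited). The gripper opens to 94 mm and grips with 3 to 60 N. Pads are 16 mm wide; open, the fingers measure 119 mm over their backs; the gripper's body (75 mm by 177 mm) begins 78 mm behind the grasp point.
Start: joints at [-1.398, 0.087, 1.371, -0, 1.684, -0.103], TCP at [0.15, -0.529, 0.206] pointing down, gripper open.
Joint ranges: [-3.1, 3.1], [-0.76, 2.03], [0.27, 2.55], [-1.08, 4.22], [0.17, 2.65], [-2.57, 2.57]. Speed limits (rad/s): [2.79, 2.79, 3.14, 3.14, 3.14, 3.14].

## Interface

Orientations are given as [roll, pitch, yaw] about the fixed x, y, z axes, in that order (R = Rz(yaw) Ry(pitch) Rx(roll)).
In Python, from bench import get_obs, snapshot, ticket gives the robot as it stands.
- The arm moves only by the shell command python3 -m creep 'ROWS' [OPENING]. ROWS is JSON, a list that holds one entry, the list of rows, each a list of 4 numbers: the shift along the tool's x, y, z in mm, then the turn about the tool's z in degrees. A call has 1 to 8 rows; each row shifts and turns the commanded pose from where the row before left it, along the tool's axes as they then stand; what a row does not reach is not made up. A row lasts 1/8 s, in which the tool goes at most 62.5 mm and 10.7 degrees, less where a joint would pass 70% of its speed; a pose out of reach is approached as far as the arm can. A call with a gripper value outside its range is refused whole. OPENING is the opening, from 0 (shut) to 1 (fully open), set as the call begins (- or left out, the last holds). The fingers move at their own pace and stop on an object; the grip force is fixed at half the most. Time passes only in rows, so rows that do not move let the fingers close. It gives the time, the measured TCP pose, the force and the opening at its end, in the units of the state.
- get_obs(): the state, without advancing time (a new reading comes with each control period).
- snapshot(name): name is "scene" or "top" or "wrist"; returns a dict with "color" (480x640x3 uint8, red, green, blue), "depth" (480x640 float32, m along the optical axis (not along the pixel's ray), 0 where there is no reading), "fx", "fy", "cx", "cy" (pixels), "extrinsics" (4x4, takes a point from world to camera coordinates). Camera axes: x right, y down, z forward; pixel columns grow to the right and rows downward; lengths in m; the calibration is good to about 2 mm. A picture is of the moment at which its call begins.
- ticket.close_job(): hands the job in, once; it reports no verdict.
The state is a dict: "time": time; "joint_positions": joint angles; "qvel": joint speeds; "joint_torque": joint torques, N m; "tool_pos": TCP position; "ee_rot": TCP orientation; "wrist_force": force on the tool from outside, world axes, zero at the start; "wrist_torque": the same for the moment, N m; "width": finger opening in m.
Only numpy, scipy, OpenCV 4.12 (cv2) and the standard library are available. Lean on these libraries where they do the work, as an engineer would, in place of code of your own. Each camera call takes 0.05 s, during which the arm holds its last target. There are 200 camera calls.

## Task

The glaze tile standing in the slot of the bench reader has been read: take it out and drop it into the open plywood box. Then take the tall tile from the wooden rack, lower its glazed end upright into the reader's slot until about 40 mm of it is inside, clear of the bottom, and finish while still holding it there in the gripper. Leave the short tile standing in the rack, and do not disturb the other things.

Things in the scene. Friction and masses are not known exactly. Their poses are not given: they have to be found in the camera images.
- reader: Bench reader, a grey box fixed to the table, 90 (x) x 110 (y) x 80 (z) mm on a black plinth 3 mm wider all round, black display on its -x face. Origin: centre of its underside.
- reader_slot (a point): Centre of the mouth of the reader's slot, in its flat top (80 mm above the table). z up; the slot is 10 mm wide along x and 52 mm long along y (2 mm more than a tile each way), 65 mm deep with a flat bottom; its mouth has a 3 mm lead-in bevel all round. Same axes as the reader.
- rack: Wooden rack fixed to the table, 44 (x) x 180 (y) x 30 (z) mm. Origin: centre of its underside. Two slots in its top at y = -42 and +42 mm, each 11 mm along x, 53 mm along y, 20 mm deep; a tile stands upright in each: which one is in which slot varies.
- drop_box: Open plywood box fixed to the table, 150 (x) x 120 (y) x 60 (z) mm outside, walls and floor 5 mm. Origin: centre of its underside.
- read_tile_centre (a point): Centre (half-way up) of the tile that has been read: white ceramic, 8 (x, thickness) x 50 (y, width) x 105 (z, height) mm, about 90 g. Starts upright on the bottom of the reader's slot, 40 mm of it sticking out of the top. Blue-glazed lower part, small dark dot near its top.
- next_tile_centre (a point): Centre (half-way up) of the next tile, the tall one in the rack; the same tile as the read one: 8 (x) x 50 (y) x 105 (z) mm, about 90 g, z up along its height, glazed part below. Starts upright in a rack slot, its foot 10 mm above the table. Both faces alike, so it may go in either way round.
- short_tile_centre (a point): Centre (half-way up) of the short tile in the rack, 8 (x) x 50 (y) x 75 (z) mm, same look; stays where it is.
- dropper: White dropper bottle, 31 mm across, 66 mm high, loose bystander on the robot's side of the reader. Origin: centre of its underside.
- wedge: White ceramic wedge 28 x 44 x 18 mm, loose bystander on the robot's side of the reader. Origin: centre of its underside.
- flask: Clear glass flask, 41 mm across, 66 mm high, loose bystander beyond the reader. Origin: centre of its underside.
Mind the look-alikes: they are no part of the job. Leave any pink look-alike of the part that bears read_tile_centre alone.

How it is judged:
On the way:
1. the tile that was read lies in the plywood box, let go and at rest (x of read_tile_centre in the frame of drop_box between -0.072 and 0.072 m and y of read_tile_centre in the frame of drop_box between -0.057 and 0.057 m and z of read_tile_centre in the frame of drop_box below 0.065 m and contact force between read_tile and the fingers below 0.1 N and linear speed of read_tile below 0.03 m/s), for 0.2 s.
At the end, for the whole second after the job is handed in: Read tile in the plywood box, off the fingers. Next tile gripped (over 2 N), still, upright within 0.08 rad in the reader slot and in line with it (0.1 rad), foot 28 to 50 mm below the mouth, centre within 6 mm of the slot axis. Short tile in the rack within 12 mm of its start (x of read_tile_centre in the frame of drop_box between -0.072 and 0.072 m and y of read_tile_centre in the frame of drop_box between -0.057 and 0.057 m and z of read_tile_centre in the frame of drop_box below 0.065 m and contact force between read_tile and the fingers below 0.1 N and z of next_tile_centre in the frame of reader_slot between 0.0025 and 0.0245 m and horizontal distance between next_tile_centre and reader_slot below 0.006 m and angle between next_tile_centre's own z axis and vertical below 0.08 rad and angle between the y axis of next_tile_centre and the y axis of reader_slot, either way round below 0.1 rad and contact force between next_tile and the fingers above 2 N and linear speed of next_tile below 0.01 m/s and distance of short_tile_centre from where it was at the start of the episode below 0.012 m); the arm keeps its last pose, push and grip.
It fails at once if the short tile is knocked or taken out of the rack (moved over 25 mm) (distance of short_tile_centre from where it was at the start of the episode above 0.025 m).
It fails at once if a bystander (dropper bottle, wedge, flask) is moved over 30 mm (distance of any of dropper, wedge, flask from where it was at the start of the episode above 0.03 m).
It also fails if it takes over 54 s, if anything falls off the work surface, if the arm or the gripper's body presses on something with over 40 N, if the wrist force passes 120 N, or if a joint passes its speed limit or range.

## Working session

There is one attempt and no reset: what is moved stays moved. The work goes in short steps, Python scripts to look and compute and a shell command to move; the robot and the scene stay as the last step left them, time stands still between calls to the robot, and variables do not carry over. Pictures are saved under pics/ and viewed, on a budget of 10 in all, crops included, one or two more only if the job needs it, and the job is handed in when it is done.

```bash
ls; mkdir -p pics
cat > h.py <<'E'
import numpy as np, cv2
from bench import get_obs, snapshot
def save(name,fn,crop=None,scale=1):
    s=snapshot(name); im=s["color"][:,:,::-1].copy()
    np.savez(''+fn+'.npz',**{k:np.asarray(v) for k,v in s.items()})
    if crop: im=im[crop[1]:crop[3],crop[0]:crop[2]]
    if scale!=1: im=cv2.resize(im,None,fx=scale,fy=scale,interpolation=cv2.INTER_CUBIC)
    cv2.imwrite('pics/'+fn+'.png',im); return s
def load(fn): return dict(np.load(''+fn+'.npz'))
def ray(s,u,v):
    E=s["extrinsics"]; R=E[:3,:3]; t=E[:3,3]
    d=np.array([(u-s["cx"])/s["fx"],(v-s["cy"])/s["fy"],1.]); return -R.T@t, R.T@d
def onz(s,u,v,z):
    o,d=ray(s,u,v); return o+d*(z-o[2])/d[2]
def pt(s,u,v):
    o,d=ray(s,u,v); return o+d*float(s["depth"][int(round(v)),int(round(u))])
def cloud(s):
    E=s["extrinsics"];vv,uu=np.mgrid[0:480,0:640];D=s["depth"]
    c=np.stack([(uu-s["cx"])/s["fx"]*D,(vv-s["cy"])/s["fy"]*D,D],-1)
    return (c-E[:3,3])@E[:3,:3]
def proj(s,p):
    q=s["extrinsics"][:3,:3]@np.asarray(p)+s["extrinsics"][:3,3]
    return float(s["fx"]*q[0]/q[2]+s["cx"]),float(s["fy"]*q[1]/q[2]+s["cy"])
E
python3 - <<'E'
from h import *
for n in("scene","top"): s=save(n,n+"0"); print(n,s["fx"],(-s["extrinsics"][:3,:3].T@s["extrinsics"][:3,3]).round(3),s["extrinsics"][:3,:3].round(2).tolist())
print(get_obs())
E
```

```text
pics
scene 623.1093102642267 [ 0.106 -0.684  0.855] [[0.74, -0.67, -0.01], [-0.52, -0.56, -0.65], [0.43, 0.48, -0.76]]
top 574.8913746205806 [ 0.375 -0.193  0.928] [[-0.01, -1.0, 0.04], [-0.98, 0.0, -0.18], [0.18, -0.04, -0.98]]
{'time': 0.1, 'joint_positions': array([-1.39810122e+00,  8.79030328e-02,  1.37206302e+00,  6.92868399e-06,
        1.68361393e+00, -1.03093126e-01]), 'qvel': array([-0.00019255, -0.00296743, -0.00350794,  0.00106818,  0.00108394,
        0.00022304]), 'joint_torque': array([ 2.35484287e-03, -3.41249943e+01, -3.03303301e+01,  7.19206268e-02,
        3.04302096e-02, -9.62908507e-05]), 'tool_pos': array([ 0.14968576, -0.52873525,  0.20442958]), 'ee_rot': array([-3.13961659e+00, -2.11366393e-04,  2.75788796e-01]), 'wrist_force': array([ 0.43376422,  0.71763432, -0.38909563]), 'wrist_torque': array([-0.0044904 ,  0.03277584, -0.02842946]), 'width': 0.09437132027094752}
```

View pics/scene0.png

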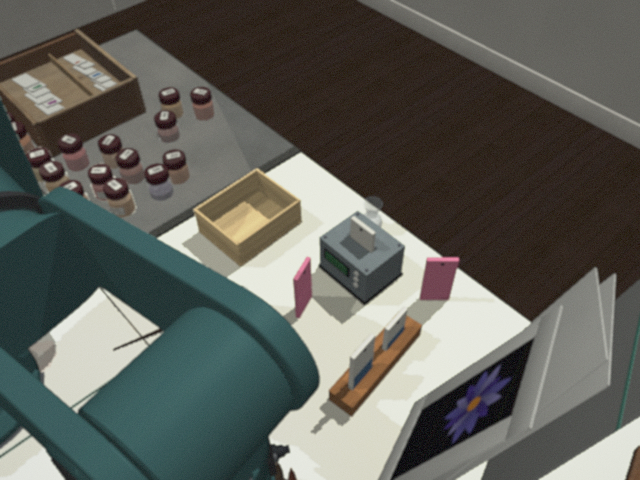

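View pics/top0.png

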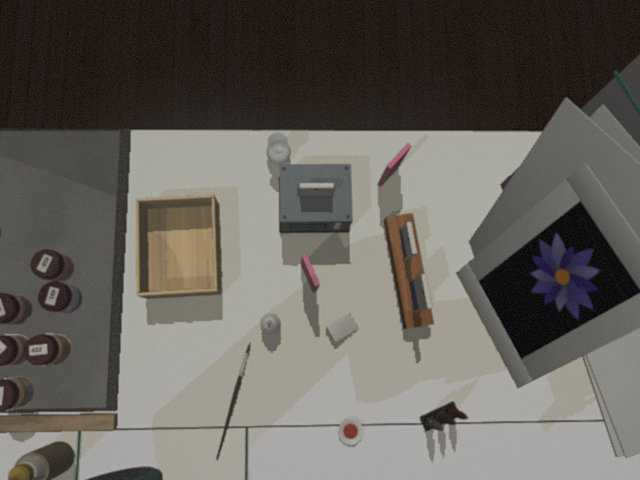

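The scene view shows the read tile in the reader at (362,232), and the same tile in the top view at (317,186).

Candidates for the read tile:
- White tile in the reader slot: top (317,186). This is the one I choose.
- Pink look-alikes: top (311,272) and (395,165). Leave these alone.
- White rack tiles: top (410,238) and (420,293).

The box is at top (178,246), the dropper at (270,324), the wedge at (342,328) and the flask at (279,150).

Run:
```python
from h import *
C={}
for n in("top0","scene0"):
    s=load(n); P=cloud(s); C[n]=(s,P)
s,P=C["top0"]
def box(name,m):
    ys,xs=np.nonzero(m); 
    if len(ys)<8: print(name,'few',len(ys));return
    q=P[m]; r=cv2.minAreaRect((q[:,:2]*1000).astype(np.float32))
    print(name,len(ys),'c',q.mean(0).round(4),'zmed',np.median(q[:,2]).round(4),'zmax',q[:,2].max().round(4),'rect',np.round(r[0],1),np.round(r[1],1),round(r[2],1))
def win(u0,u1,v0,v1,z0,z1):
    m=np.zeros((480,640),bool); m[v0:v1,u0:u1]=1
    return m&(P[...,2]>z0)&(P[...,2]<z1)
print('table z',np.median(P[400:410,300:330,2]))
box('reader top',win(270,360,155,245,.07,.09))
box('readtile',win(270,360,155,245,.10,.14))
box('boxrim',win(125,230,185,305,.05,.075))
box('rack',win(375,440,205,335,.022,.036))
box('rackA',win(395,420,212,262,.05,.15))
box('rackB',win(405,440,265,320,.05,.15))
box('rack>95',win(375,440,205,335,.095,.15))
box('pink1',win(290,330,245,300,.04,.2))
box('pink2',win(370,415,140,195,.04,.2))
box('dropper',win(255,285,310,345,.01,.2)); box('wedge',win(320,365,308,350,.008,.2)); box('flask',win(260,295,130,163,.01,.2))
s2,P2=C["scene0"]
for nm,u0,u1,v0,v1 in(('rack near',345,378,335,395),('rack far',380,412,305,350),('read',345,380,210,250)):
    q=P2[v0:v1,u0:u1].reshape(-1,3); h=q[q[:,2]>.06 if nm!='read' else q[:,2]>.095]; t=h[h[:,2]>np.percentile(h[:,2],80)]
    print(nm,'zmax98',np.percentile(h[:,2],98).round(4),'top c',t.mean(0).round(4), 'all c',h.mean(0).round(4))
```

```text
table z 0.0009263035408998619
reader top 3887 c [ 0.5983 -0.227   0.0809] zmed 0.081 zmax 0.09 rect [ 599.2 -227.6] [ 92.9 109.5] 0.2
readtile 296 c [ 0.5989 -0.2267  0.1164] zmed 0.1196 zmax 0.1255 rect [ 600.1 -227.3] [ 8.6 48.7] 0.8
boxrim 1493 c [ 0.5269 -0.0118  0.0593] zmed 0.0602 zmax 0.0656 rect [525.6 -15. ] [150.9 121.1] 3.1
rack 2272 c [ 0.4862 -0.3721  0.0307] zmed 0.0308 zmax 0.036 rect [ 488.3 -376.6] [180.3  45.6] 8.3
rackA 342 c [ 0.5283 -0.3686  0.0768] zmed 0.0833 zmax 0.09 rect [ 529.2 -370.2] [50.1  9.3] 7.7
rackB 530 c [ 0.4456 -0.3802  0.0948] zmed 0.1012 zmax 0.1197 rect [ 446.3 -382.2] [50.   8.8] 8.0
rack>95 299 c [ 0.4459 -0.3812  0.1119] zmed 0.1147 zmax 0.1197 rect [ 446.3 -382.3] [50.   8.5] 8.0
pink1 304 c [ 0.4774 -0.2169  0.0935] zmed 0.1046 zmax 0.1096 rect [ 479.1 -217.4] [49.8  8.2] 22.8
pink2 329 c [ 0.6467 -0.3498  0.0896] zmed 0.1034 zmax 0.1091 rect [ 650.7 -352. ] [ 8.4 50.6] 47.3
dropper 331 c [ 0.406  -0.157   0.0448] zmed 0.043 zmax 0.0716 rect [ 406.6 -156.6] [30.3 28.9] 89.7
wedge 381 c [ 0.3969 -0.2651  0.0136] zmed 0.0137 zmax 0.0223 rect [ 399.  -268.9] [27.9 42.7] 29.0
flask 641 c [ 0.6846 -0.1689  0.0428] zmed 0.037 zmax 0.0724 rect [ 684.2 -168.4] [36.3 39.5] 0.5
rack near zmax98 0.1173 top c [ 0.4245 -0.4011  0.1561] all c [ 0.4374 -0.3904  0.1037]
rack far zmax98 0.0884 top c [ 0.4958 -0.3959  0.1438] all c [ 0.5183 -0.3787  0.0899]
read zmax98 0.1223 top c [ 0.5847 -0.2437  0.1403] all c [ 0.594  -0.2333  0.1152]
```

Run:
```python
from h import *
a=cv2.imread('pics/top0.png'); b=cv2.imread('pics/scene0.png')
A=cv2.resize(a[135:345,260:450],None,fx=2.1*1.3,fy=2.1*1.3,interpolation=cv2.INTER_CUBIC)[:560]
B=cv2.resize(b[190:420,280:480],None,fx=1.3,fy=1.3); B=cv2.resize(b[200:420,315:435],None,fx=2.3,fy=2.3,interpolation=cv2.INTER_CUBIC)
H=560; o=np.zeros((H,800,3),np.uint8); o[:A.shape[0],:min(519,A.shape[1])]=A[:,:519]; o[:min(H,B.shape[0]),522:522+B.shape[1]]=B[:H,:278]
cv2.imwrite('pics/crop0.png',o)
```

```text
(no output)
```

View pics/crop0.png

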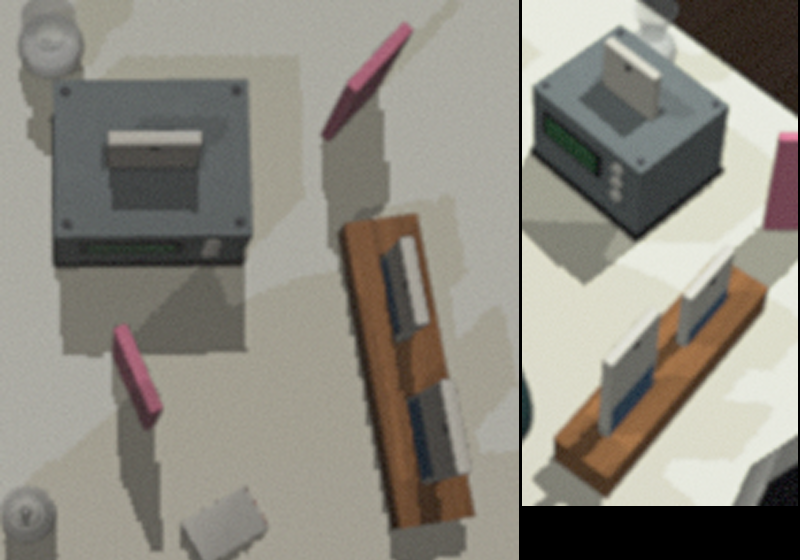

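The crop confirms the choice: the white tile in the reader at top (317,186). The tall rack tile is the one nearer the robot, at top (420,293), with its top at about 0.115 m in both views. The short one is the far tile, with its top at about 0.086 m. Next I check for tall obstacles near the paths.

Run:
```python
from h import *
for n in("top0","scene0"):
    P=cloud(load(n)).reshape(-1,3); P=P[(P[:,2]>.13)&(P[:,2]<.6)]
    for x0 in np.arange(.0,.75,.1):
        q=P[(P[:,0]>x0)&(P[:,0]<x0+.1)&(P[:,1]<-.1)&(P[:,1]>-.9)]
        if len(q)>20: 
            i=np.argsort(-q[:,1])[:len(q)//50+3]; print(n,round(x0,2),len(q),'ymax',q[i].mean(0).round(3),'zmax',q[:,2].max().round(3), 'y98-50',np.percentile(q[:,1],[98,80,50]).round(3))
```

```text
top0 0.3 2551 ymax [ 0.392 -0.547  0.134] zmax 0.254 y98-50 [-0.549 -0.559 -0.572]
top0 0.4 8497 ymax [ 0.487 -0.525  0.136] zmax 0.283 y98-50 [-0.528 -0.548 -0.571]
top0 0.5 9027 ymax [ 0.531 -0.513  0.138] zmax 0.291 y98-50 [-0.516 -0.538 -0.56 ]
top0 0.6 7235 ymax [ 0.618 -0.524  0.139] zmax 0.297 y98-50 [-0.527 -0.547 -0.572]
top0 0.7 232 ymax [ 0.705 -0.6    0.264] zmax 0.303 y98-50 [-0.6   -0.603 -0.608]
scene0 0.0 5396 ymax [ 0.098 -0.392  0.523] zmax 0.6 y98-50 [-0.393 -0.475 -0.501]
scene0 0.1 52696 ymax [ 0.15  -0.337  0.57 ] zmax 0.6 y98-50 [-0.349 -0.388 -0.519]
scene0 0.2 1946 ymax [ 0.201 -0.505  0.596] zmax 0.6 y98-50 [-0.509 -0.533 -0.55 ]
scene0 0.3 1782 ymax [ 0.392 -0.548  0.134] zmax 0.28 y98-50 [-0.55  -0.563 -0.579]
scene0 0.4 12421 ymax [ 0.478 -0.531  0.141] zmax 0.335 y98-50 [-0.536 -0.574 -0.616]
scene0 0.5 9455 ymax [ 0.527 -0.518  0.142] zmax 0.324 y98-50 [-0.522 -0.563 -0.608]
scene0 0.6 3093 ymax [ 0.632 -0.529  0.156] zmax 0.29 y98-50 [-0.533 -0.558 -0.584]
```

```bash
python3 -m creep '[[[0,0,-5,-9.3],[0,0,-5,-9.3],[0,0,-5,-9.3],[0,0,0,-9.3],[0,0,0,-9.3],[0,0,0,-9.3],[0,0,0,-9.3],[0,0,0,-9.1]]]' 0.6
```

```text
time: 1.1
tool_pos: [0.1497, -0.5289, 0.2198]
ee_rot: [-3.141, -0.001, 1.576]
wrist_force: [0.0, 0.4, 0.1]
width: 0.0565
```

```bash
python3 -m creep '[[[33,48,0,0],[33,48,0,0],[33,48,0,0],[33,48,0,0],[33,48,0,0],[33,48,0,0],[33,48,0,0],[33,48,0,0]]]'; python3 -m creep '[[[19,33,0,0],[19,33,0,0],[0,0,10,0],[0,0,10,0],[0,0,0,0],[0,0,0,0]]]'
python3 - <<'E'
from h import *
s=save("wrist","w1"); print(get_obs()["tool_pos"],get_obs()["ee_rot"],proj(s,[.6,-.2273,.12]))
o=get_obs(); print((-s["extrinsics"][:3,:3].T@s["extrinsics"][:3,3]).round(3),s["fx"], s["extrinsics"][:3,:3].round(2).tolist(), proj(s,o["tool_pos"]))
P=cloud(s)
for nm,z0,z1 in(('tile',.108,.13),('reader',.075,.087)):
    m=(P[...,2]>z0)&(P[...,2]<z1)&(abs(P[...,0]-.6)<.06)&(abs(P[...,1]+.227)<.07); q=P[m]
    if len(q)>10: r=cv2.minAreaRect((q[:,:2]*1000).astype(np.float32)); print(nm,len(q),np.median(q[:,2]),r,np.percentile(q[:,:2],[1,99],axis=0).round(4))
E
```

```text
time: 2.1
tool_pos: [0.535, -0.2638, 0.2199]
ee_rot: [-3.141, -0.0, 1.571]
wrist_force: [0.1, -0.8, 0.5]
width: 0.0564
time: 2.85
tool_pos: [0.599, -0.228, 0.2007]
ee_rot: [-3.142, 0.0, 1.569]
wrist_force: [-0.2, 0.5, 0.1]
width: 0.0563
[ 0.59926045 -0.22799283  0.20111769] [3.14084264e+00 5.18165583e-04 1.56949758e+00] (318.46178079077475, 253.87611412877808)
[ 0.599 -0.147  0.38 ] 414.2073844695116 [[1.0, -0.0, 0.0], [-0.0, -0.96, 0.28], [0.0, -0.28, -0.96]] (317.5403926800514, 306.5615288228142)
tile 904 0.11957200981618954 ((600.3748779296875, -226.9099884033203), (8.074946403503418, 49.81277847290039), 0.02733813039958477) [[ 0.5964 -0.2514]
 [ 0.6044 -0.2022]]
reader 16037 0.07973937436743528 ((600.3101806640625, -227.56564331054688), (90.2888412475586, 110.69680786132812), 0.4968765676021576) [[ 0.5561 -0.2811]
 [ 0.6444 -0.1728]]
```

View pics/w1.png

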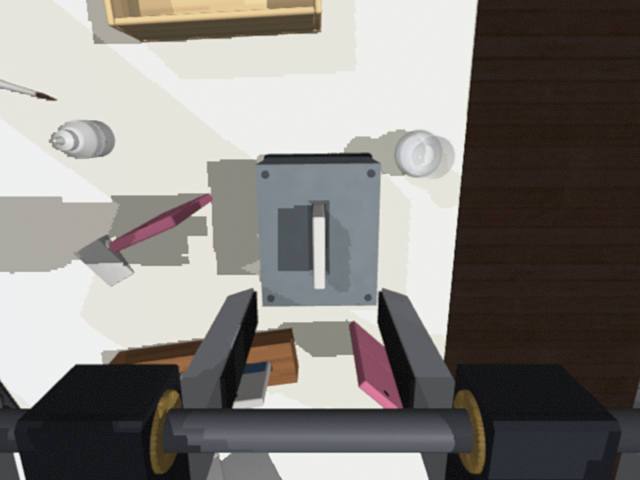

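The wrist view shows the read tile at (319,243), standing in the reader slot between the open fingers, with nothing in the way. I go down and grip.

```bash
python3 -m creep '[[[0.5,1,20,0],[0,0,25,0],[0,0,25,0],[0,0,20,0],[0,0,14,0],[0,0,10,0],[0,0,0,0],[0,0,0,0]]]'; python3 -m creep '[[[0,0,0,0],[0,0,0,0],[0,0,0,0],[0,0,0,0],[0,0,0,0],[0,0,0,0]]]' 0
```

```text
time: 3.9
tool_pos: [0.6013, -0.227, 0.0874]
ee_rot: [3.14, 0.001, 1.571]
wrist_force: [0.1, -0.2, 1.1]
width: 0.0562
time: 4.65
tool_pos: [0.6007, -0.2267, 0.0864]
ee_rot: [-3.141, -0.0, 1.571]
wrist_force: [0.7, -0.7, -0.2]
width: 0.0079
```

Gripped at 7.9 mm with almost no side load, so the tile and slot axis is at x≈0.6005, y≈-0.227. I lift it and carry it to the box.

```bash
python3 -m creep '[[[0,0,-8,0],[0,0,-12,0],[0,0,-20,0],[0,0,-25,0],[0,0,-25,0],[0,0,-20,0],[0,0,-5,0],[0,0,0,0]]]'; python3 -m creep '[[[15,-8,0,0],[30,-16,0,0],[40,-22,0,0],[45,-25,0,0],[40,-22,0,0],[25,-15,0,0],[12,-6,0,0],[3,-2,0,0]]]'; python3 -m creep '[[[0,0,10,0],[0,0,25,0],[0,0,30,0],[0,0,25,0],[0,0,14,0],[0,0,5,0],[0,0,0,0],[0,0,0,0]]]'
```

```text
time: 5.65
tool_pos: [0.6009, -0.2268, 0.2022]
ee_rot: [3.141, 0.001, 1.571]
wrist_force: [-0.2, 0.4, -1.6]
width: 0.0081
time: 6.65
tool_pos: [0.4842, -0.0161, 0.2011]
ee_rot: [-3.141, 0.0, 1.572]
wrist_force: [0.3, -0.2, -1.7]
width: 0.0078
time: 7.65
tool_pos: [0.4856, -0.0169, 0.0936]
ee_rot: [3.139, 0.0, 1.571]
wrist_force: [0.4, -0.2, -0.5]
width: 0.0081
```

Run:
```python
from h import *
s=save("wrist","w2"); print(get_obs()["tool_pos"],get_obs()["width"])
```

```text
[ 0.48556373 -0.01686793  0.09359143] 0.007573201679728887
```

View pics/w2.png

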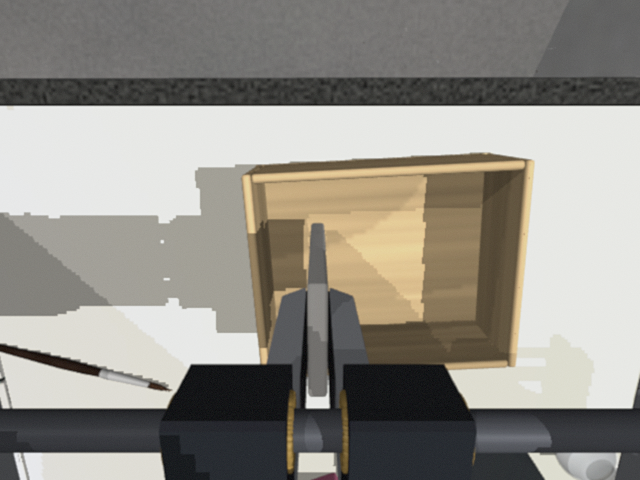

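The wrist view shows the held tile at (317,310) inside the box, between its walls and near the -x wall. I lower it a little more, release, tip it toward +x with the finger, and rise.

```bash
python3 -m creep '[[[0,0,6,0],[0,0,6,0],[0,0,0,0],[0,0,0,0]]]'; python3 -m creep '[[[0,0,0,0],[0,0,0,0],[0,0,0,0],[0,8,0,0],[0,10,0,0],[0,10,0,0],[0,5,0,0],[0,0,0,0]]]' 0.4; python3 -m creep '[[[0,0,-20,0],[0,0,-30,0],[0,0,-30,0],[0,0,-25,0],[0,0,-10,0],[0,0,0,0],[0,0,0,0],[0,0,0,0]]]' 0.6
python3 - <<'E'
from h import *
s=save("wrist","w3"); t=save("top","top3")
P=cloud(s); D=np.array([.5256,-.015]); 
m=(abs(P[...,0]-D[0])<.066)&(abs(P[...,1]-D[1])<.051)&(P[...,2]>.011)&(P[...,2]<.12); q=P[m]
print(len(q),q.mean(0),q.max(0),cv2.minAreaRect((q[:,:2]*1000).astype(np.float32)))
im=cv2.imread('pics/w3.png'); im2=cv2.imread('pics/top3.png'); cv2.imwrite('pics/c3.png',np.hstack([cv2.resize(im,(500,375)),cv2.resize(im2[180:310,120:240],(300,325))[:375] if 0 else cv2.copyMakeBorder(cv2.resize(im2[180:310,120:240],(300,325)),0,50,0,0,0)]))
E
```

```text
time: 8.2
tool_pos: [0.4847, -0.0167, 0.0804]
ee_rot: [-3.141, 0.0, 1.571]
wrist_force: [0.1, 0.1, -0.5]
width: 0.0078
time: 9.2
tool_pos: [0.5182, -0.0167, 0.0804]
ee_rot: [-3.141, 0.0, 1.571]
wrist_force: [0.0, -0.2, 1.2]
width: 0.0375
time: 10.2
tool_pos: [0.5171, -0.0166, 0.194]
ee_rot: [-3.139, -0.0, 1.571]
wrist_force: [-0.3, 0.4, -0.8]
width: 0.0564
6231 [ 0.54039601 -0.01677539  0.01282603] [0.59159624 0.0095103  0.01533617] ((540.7289428710938, -17.480758666992188), (103.94967651367188, 50.150535583496094), 2.9127964973449707)
```

View pics/c3.png

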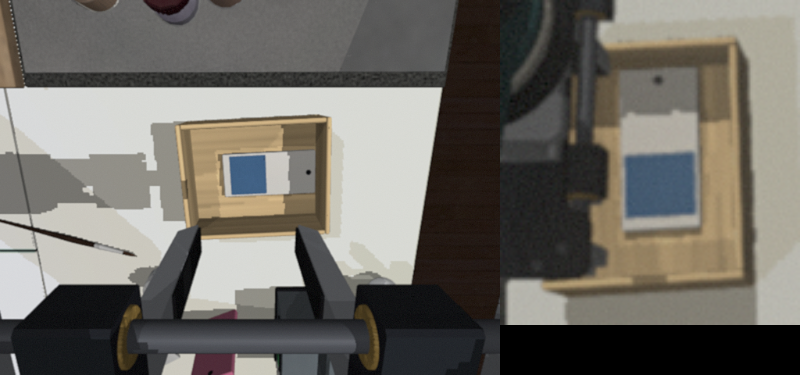

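Tile flat in the box, at (270,173) in the left panel. Now to the tall tile.

```bash
python3 -m creep '[[[-30,-6,0,0],[-50,-10,0,0],[-58,-11,0,0],[-60,-12,0,0],[-60,-12,0,0],[-53,-10,0,0],[-40,-7,0,0],[-15,-3,0,0]]]'; python3 -m creep '[[[0,0,0,10.2],[0,0,0,10.2],[0,0,0,10.2],[0,0,0,10.2],[0,0,0,10.2],[0,0,0,10.2],[0,0,0,10.2],[0,0,0,10.2]]]';  python3 -m creep '[[[0,0,0,0.2],[0,0,0,0],[0,0,0,0]]]'
python3 - <<'E'
from h import *
s=save("wrist","w4"); o=get_obs(); print(o["tool_pos"],o["ee_rot"])
P=cloud(s); a=np.radians(8.2)
m=(P[...,2]>.105)&(P[...,2]<.125)&(abs(P[...,0]-.446)<.05)&(abs(P[...,1]+.382)<.03); q=P[m]; r=cv2.minAreaRect((q[:,:2]*1000).astype(np.float32)); print(len(q),np.median(q[:,2]),r)
y=o["ee_rot"][2]; d=np.array(r[0])-1000*o["tool_pos"][:2]; print('tool dx,dy',d@[np.cos(y),np.sin(y)],d@[np.sin(y),-np.cos(y)],'yaw deg',np.degrees(y))
E
```

```text
time: 11.3
tool_pos: [0.4459, -0.3845, 0.1946]
ee_rot: [-3.141, -0.001, 1.568]
wrist_force: [0.8, 0.6, -0.9]
width: 0.0563
time: 12.3
tool_pos: [0.4473, -0.3812, 0.1954]
ee_rot: [-3.141, -0.0, 0.142]
wrist_force: [-0.1, 0.1, 0.3]
width: 0.0567
time: 12.68
tool_pos: [0.4469, -0.3824, 0.1955]
ee_rot: [-3.142, -0.0, 0.145]
wrist_force: [0.2, -0.2, 0.3]
width: 0.0562
[ 0.44683634 -0.38251493  0.19546429] [-3.14154109e+00  2.01008404e-05  1.44446112e-01]
901 0.1144767986290156 ((446.3756408691406, -383.4107971191406), (49.32623291015625, 8.066411972045898), 8.193475723266602)
tool dx,dy -0.5848588525663997 0.8202262025305058 yaw deg 8.276152597763302
```

View pics/w4.png

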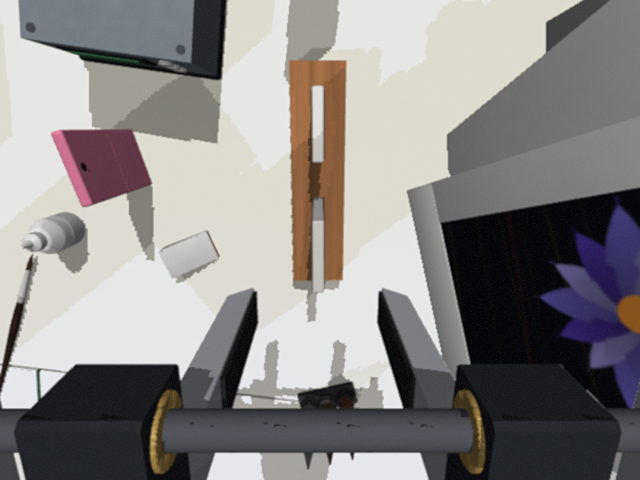

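The wrist view shows the tall tile at (318,245) between the fingers. The short tile is at (317,122), well clear of them. I go down to TCP z≈0.076 and grip.

```bash
python3 -m creep '[[[-0.5,0.5,15,0],[0,0,28,0],[0,0,28,0],[0,0,24,0],[0,0,15,0],[0,0,9,0],[0,0,0,0],[0,0,0,0]]]'; python3 -m creep '[[[0,0,0,0],[0,0,0,0],[0,0,0,0],[0,0,0,0],[0,0,0,0],[0,0,0,0]]]' 0; python3 -m creep '[[[0,0,-8,0],[0,0,-12,0],[0,0,-25,0],[0,0,-30,0],[0,0,-35,0],[0,0,-25,0],[0,0,-10,0],[0,0,0,0]]]'
```

```text
time: 13.72
tool_pos: [0.4469, -0.3839, 0.0776]
ee_rot: [3.14, -0.001, 0.143]
wrist_force: [1.2, 0.5, -0.0]
width: 0.0561
time: 14.48
tool_pos: [0.4463, -0.3833, 0.0764]
ee_rot: [3.142, 0.0, 0.143]
wrist_force: [-0.0, 0.3, -0.3]
width: 0.0077
time: 15.48
tool_pos: [0.4465, -0.3835, 0.2223]
ee_rot: [3.14, -0.001, 0.143]
wrist_force: [-0.8, -0.2, -1.4]
width: 0.0081
```

```bash
python3 -m creep '[[[0,0,0,-10.2],[0,0,0,-10.2],[0,0,0,-10.2],[0,0,0,-10.2],[0,0,0,-10.2],[0,0,0,-10.2],[0,0,0,-10.2],[0,0,0,-10.2]]]'; python3 -m creep '[[[10,10,0,-0.2],[25,25,0,0],[35,34,0,0],[35,34,0,0],[28,28,0,0],[16,16,0,0],[7,7,0,0],[0,0,0,0]]]'; python3 -m creep '[[[0,0,0,0],[0,0,0,0]]]'
python3 - <<'E'
from h import *
s=save("wrist","w5"); t=save("top","top5"); c=save("scene","sc5"); o=get_obs(); print(o["tool_pos"],o["ee_rot"],o["width"])
P=cloud(s); zf=o["tool_pos"][2]
m=(P[...,2]>zf+.008)&(P[...,2]<zf+.06)&(abs(P[...,0]-.6)<.02)&(abs(P[...,1]+.227)<.05); q=P[m]
z=np.percentile(q[:,2],99); print('zpct',np.percentile(q[:,2],[1,50,99]))
# glaze foot corner view: all tile pts with world coords
m=(P[...,2]>.12)&(abs(P[...,0]-.6)<.015)&(abs(P[...,1]+.227)<.06); q=P[m]; print(len(q),np.percentile(q,[1,50,99],axis=0).round(4).tolist())
m=(P[...,2]>.074)&(P[...,2]<.087)&(abs(P[...,0]-.6)<.06)&(abs(P[...,1]+.227)<.07); q=P[m]
r=cv2.minAreaRect((q[:,:2]*1000).astype(np.float32)); print('reader',len(q),r)
E
```

```text
time: 16.48
tool_pos: [0.4458, -0.3827, 0.2193]
ee_rot: [-3.139, -0.003, 1.573]
wrist_force: [-0.4, -0.8, -1.2]
width: 0.0076
time: 17.48
tool_pos: [0.6002, -0.2275, 0.2211]
ee_rot: [-3.141, 0.0, 1.57]
wrist_force: [-0.1, -0.5, -1.1]
width: 0.0077
time: 17.73
tool_pos: [0.5997, -0.2284, 0.2217]
ee_rot: [3.141, 0.0, 1.569]
wrist_force: [0.5, 0.3, 0.3]
width: 0.0078
[ 0.59998126 -0.22795366  0.22167921] [3.14141699e+00 2.72194012e-04 1.56966004e+00] 0.008083977237075919
zpct [0.23095889 0.25994633 0.28110631]
25235 [[0.5853, -0.2475, 0.1959], [0.6001, -0.2022, 0.3336], [0.6147, -0.1943, 0.3436]]
reader 13432 ((600.342041015625, -227.53895568847656), (90.2911605834961, 110.63693237304688), 0.5376166701316833)
```

View pics/w5.png

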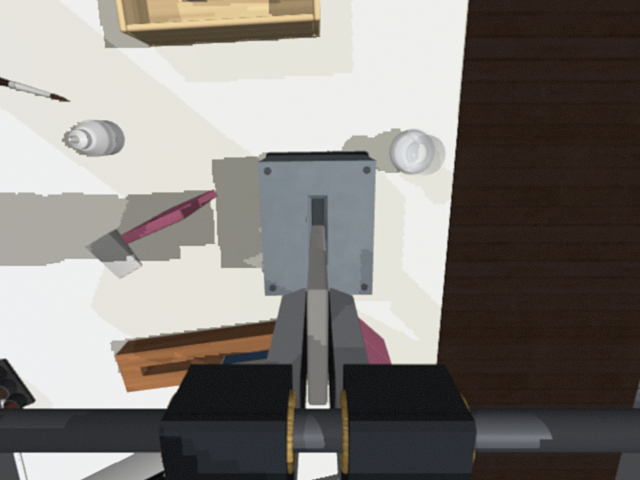

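The wrist view shows the tile hanging over the slot: its foot edge is at (317,226) and the +y end of the slot at (318,196). I measure the offsets between them.

Run:
```python
from h import *
s=load("w5"); g=cv2.cvtColor(s["color"],cv2.COLOR_RGB2GRAY); D=s["depth"]
for v in (190,194,198,204,210,216,222,226,230,236,250,270,285): print(v,g[v,302:334:1].tolist())
print('col',g[186:240,317].tolist())
P=cloud(s)
print('narrow side x-range by z:')
m=(abs(P[...,0]-.6)<.012)&(abs(P[...,1]+.2025)<.006)
for z in np.arange(.158,.225,.01):
    q=P[m&(abs(P[...,2]-z)<.004)]
    if len(q)>3: print(z.round(3),len(q),q[:,0].min().round(4),q[:,0].max().round(4),np.median(q[:,1]).round(4))
```

```text
190 [137, 136, 137, 137, 135, 137, 137, 137, 137, 137, 135, 136, 136, 136, 137, 138, 137, 136, 137, 138, 135, 133, 136, 136, 135, 137, 138, 138, 138, 139, 138, 139]
194 [135, 136, 134, 136, 134, 132, 133, 132, 133, 134, 136, 135, 131, 132, 134, 134, 133, 134, 132, 133, 133, 130, 134, 132, 133, 134, 135, 138, 137, 138, 140, 136]
198 [135, 134, 135, 137, 134, 130, 127, 124, 115, 95, 81, 80, 80, 80, 81, 80, 80, 80, 81, 80, 78, 77, 84, 84, 88, 108, 133, 136, 136, 136, 137, 135]
204 [134, 133, 135, 135, 134, 130, 124, 123, 116, 94, 60, 62, 64, 67, 68, 67, 64, 65, 67, 68, 58, 66, 81, 88, 90, 110, 131, 136, 137, 135, 134, 137]
210 [135, 138, 135, 135, 134, 131, 128, 127, 118, 91, 65, 62, 66, 68, 64, 66, 67, 63, 65, 66, 63, 63, 81, 87, 87, 107, 135, 138, 136, 137, 138, 136]
216 [137, 138, 136, 131, 123, 130, 125, 123, 122, 101, 65, 60, 67, 65, 67, 67, 65, 65, 69, 66, 62, 66, 79, 84, 85, 109, 135, 140, 136, 137, 137, 138]
222 [136, 137, 136, 133, 129, 132, 129, 128, 123, 101, 61, 59, 66, 67, 64, 66, 63, 65, 62, 64, 63, 66, 77, 78, 80, 105, 132, 140, 135, 134, 134, 135]
226 [133, 135, 137, 136
[... 734 characters left out ...]
3, 101, 96, 91, 97, 115, 130, 135, 133, 135, 134, 137]
285 [131, 132, 134, 134, 128, 113, 105, 104, 105, 106, 103, 105, 105, 104, 104, 102, 105, 104, 104, 105, 102, 103, 100, 98, 89, 96, 118, 134, 134, 132, 134, 132]
col [135, 135, 136, 137, 138, 135, 137, 137, 134, 112, 99, 93, 80, 67, 64, 65, 67, 66, 67, 66, 66, 67, 68, 67, 66, 64, 68, 65, 69, 69, 67, 66, 68, 64, 65, 64, 66, 66, 69, 90, 102, 109, 108, 103, 103, 102, 103, 104, 104, 105, 107, 108, 107, 107]
narrow side x-range by z:
0.158 30 0.5962 0.604 -0.2044
0.168 45 0.5963 0.6039 -0.2045
0.178 56 0.5959 0.6042 -0.2044
0.188 65 0.5961 0.604 -0.2044
0.198 69 0.5962 0.6039 -0.2044
0.208 76 0.5963 0.6037 -0.2045
0.218 90 0.596 0.604 -0.2044
```

Run:
```python
from h import *
s=load("w5")
print('outer +y bevel',onz(s,317,194.8,.08),'inner',onz(s,317,198.7,.077))
for v in(204,216): print('outer x',onz(s,306.8,v,.08)[0],onz(s,327.4,v,.08)[0],'inner x',onz(s,311.2,v,.077)[0],onz(s,323.5,v,.077)[0])
# reader/slot end on first picture for comparison; tile foot edge in colour
print('foot edge',onz(s,317,225,.155))
```

```text
outer +y bevel [ 0.5998723  -0.19848795  0.08      ] inner [ 0.59986626 -0.20205422  0.077     ]
outer x 0.5918729419780582 0.6079987320436745 inner x 0.5952748663697383 0.6049934680360383
outer x 0.5917871921789079 0.6080462653353924 inner x 0.595217046754298 0.605015974825887
foot edge [ 0.59982607 -0.2049319   0.155     ]
```

The tile hangs upright, with its centre at x≈0.600, y≈-0.2295. The slot centre is at (0.600, -0.2276), so I shift +2 mm in tool x and go down to just above the mouth, then slowly in.

```bash
python3 -m creep '[[[2,0,10,0],[0,0,20,0],[0,0,20,0],[0,0,12,0],[0,0,5,0],[0,0,0,0],[0,0,0,0]]]'; python3 -m creep '[[[0,0,2,0],[0,0,3,0],[0,0,3,0],[0,0,3,0],[0,0,3,0],[0,0,3,0],[0,0,1,0],[0,0,0,0]]]'
```

```text
time: 18.75
tool_pos: [0.6008, -0.2255, 0.1556]
ee_rot: [3.14, 0.001, 1.571]
wrist_force: [0.4, -0.1, -0.3]
width: 0.0084
time: 19.75
tool_pos: [0.6003, -0.2254, 0.1364]
ee_rot: [-3.141, 0.0, 1.571]
wrist_force: [0.5, 0.1, -1.6]
width: 0.008
```

The foot is 10 mm in with no contact force. I continue 30 mm.

```bash
python3 -m creep '[[[0,0,3,0],[0,0,5,0],[0,0,5,0],[0,0,5,0],[0,0,5,0],[0,0,4,0],[0,0,3,0],[0,0,0,0]]]'; python3 -m creep '[[[0,0,0,0],[0,0,0,0],[0,0,0,0]]]'
python3 - <<'E'
from h import *
s=save("wrist","w6"); t=save("top","top6"); o=get_obs(); print(o["tool_pos"],o["ee_rot"],o["width"],o["wrist_force"])
P=cloud(s); m=(abs(P[...,0]-.6)<.012)&(abs(P[...,1]+.2025)<.006)
for z in np.arange(.09,.15,.01):
    q=P[m&(abs(P[...,2]-z)<.004)]
    if len(q)>3: print(z.round(3),len(q),q[:,0].min().round(4),q[:,0].max().round(4),np.median(q[:,1]).round(4))
q=P[(abs(P[...,0]-.6)<.012)&(abs(P[...,1]+.226)<.026)&(P[...,2]<.16)];print('top z',np.percentile(q[:,2],[95,99,99.8]))
a=cv2.resize(cv2.imread('pics/w6.png'),(400,300)); b=cv2.imread('pics/top6.png')[120:360,120:440]; b=cv2.resize(b,(400,300)); cv2.imwrite('pics/c6.png',np.hstack([a,b]))
E
```

```text
time: 20.75
tool_pos: [0.6002, -0.2254, 0.1061]
ee_rot: [-3.141, 0.0, 1.571]
wrist_force: [-0.2, -1.3, -0.8]
width: 0.008
time: 21.12
tool_pos: [0.6004, -0.2253, 0.1066]
ee_rot: [3.141, 0.0, 1.571]
wrist_force: [0.4, -0.3, -1.6]
width: 0.008
[ 0.60043061 -0.22532871  0.10665718] [3.14138864e+00 2.02981925e-04 1.57086810e+00] 0.007866806985921878 [ 0.04613887 -0.36070808 -1.72709567]
0.09 74 0.5965 0.6044 -0.2014
0.1 84 0.5967 0.6046 -0.2013
0.11 97 0.5968 0.6045 -0.2014
0.12 112 0.5967 0.6046 -0.2014
0.13 135 0.5967 0.6045 -0.2014
0.14 223 0.5966 0.6046 -0.2015
top z [0.15504332 0.15910867 0.15981145]
```

View pics/c6.png

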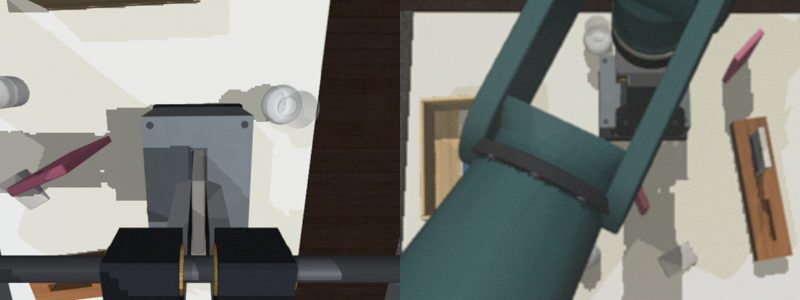

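The left panel shows the tile upright in the slot at (198,190). The right panel shows the short tile still in the rack at (763,140), the other rack slot empty at about (772,215), and the read tile still in the box. Everything measures within the limits, so I hand it in.

```bash
python3 -c "
from bench import ticket,get_obs
print(ticket.close_job()); o=get_obs(); print(o['time'],o['tool_pos'],o['width'])"
```

```text
the job is handed in; nothing more can be done
None
the job is handed in; nothing more can be done
```

I took the read tile out of the reader and left it lying flat in the plywood box. I then lowered the tall tile from the rack into the reader's slot and handed the job in at about 21 s, still gripping it. No verdict is reported.

**Last checks**
- **Read tile:** it measured flat in the box, about 15 mm from the box's centre, and was let go. I measured this right after the drop. In the last top view the arm covered part of the box.
- **Tall tile:** it stands upright, with its foot about 40 mm below the mouth, worked out from the tool height and the height at which I gripped it. The finger opening is 8 mm, and the wrist force is under 2 N, so it is not jammed. I did not measure the grip force itself; the gripper's is fixed at about 30 N.
- **Other things:** the short tile, the flask and the pink look-alikes looked unmoved in the last pictures. The dropper bottle and the wedge were only partly in view. I did not re-measure any of these.

**Small disagreements**
- **Tile against slot:** the held tile's centre measured about 1.2 mm off the slot centre along y and 0.6 mm along x. That is about the tile's 1 mm of play in the slot, and well inside the 6 mm allowed.
- **Tile height:** the last automatic reading of the tile's top (0.159 m) was spoiled by the fingers. The gripped height gives 0.145 m.

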